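Garage pass off the granite slab and onto its charger

ROBOT

A 6-joint arm with a two-finger parallel gripper is mounted at the origin on the work surface. World frame = base frame: x ahead of the robot, y to its left, z up, the work surface at z = 0. Lengths are in m, angles in rad, forces in N, time in s.
With the tool pointing down it reaches from about 0.25 to 0.725 m from the base axis. Payload 4 kg.
Tool frame: the origin (TCP) lies between the finger pads; the fingertips stand 25 mm ahead of it and the grasp point (between the pads) lies 6 mm ahead of it; z points along the fingers, y is the line along which they close (so a half turn about z gives the same grasp; the last joint's range is limited). The gripper opens to 85 mm and grips with 20 to 120 N. Pads are 22 mm wide; open, the fingers measure 114 mm over their backs; the gripper's body (76 mm by 85 mm) begins 54 mm behind the grasp point. The pads swing forward as they close: fully open they stand 13 mm farther back than shut.
Start: joints at [-1.172, 0.241, 0.005, 1.335, 0, 1.571], TCP at [0.194, -0.461, 0.233] pointing down, gripper open.
Joint ranges: [-2.72, 2.72], [-1.05, 1.87], [-1.09, 1.28], [-1.99, 2.15], [-1.42, 1.44], [-3.14, 3.14]. Speed limits (rad/s): [2.79, 2.79, 3.14, 3.14, 3.14, 3.14].

INTERFACE

Orientations are given as a unit quaternion [x, y, z, w].
In Python, from workcell import bot gives the robot as it stands. The module is installed in compiled form; this text tells all that it offers.
- The arm moves only by the shell command python3 -m pendant 'ROWS'. ROWS is JSON, one flat list of numbers, 7 for each row, row after row: the shift along the tool's x, y, z normalised to -1 to 1, where 1 is 0.5 m, then the turn, a rotation vector about the tool's x, y, z normalised to -1 to 1, where 1 is 180 degrees, then the opening, from 0 (shut) to 1 (fully open). In form: [tx, ty, tz, ax, ay, az, fingers, tx, ty, tz, ax, ay, az, fingers, ...]. A call has exactly 10 rows; each row is the pose to reach, as a shift and turn from the pose commanded when the call began, along the tool's axes at that moment, turning the shorter way round; what a row does not reach only later rows make up. A row lasts 1/12 s, in which the tool goes at most 41.7 mm and 7.16 degrees, less where a joint would pass 70% of its speed; a pose out of reach is approached as far as the arm can. A call with a number of a shift or a turn outside -1 to 1 is refused whole. A call with a gripper value outside its range is refused whole. The fingers move at their own pace and stop on an object; the grip force is fixed at half the most. Time passes only in rows, so rows that repeat a pose let the fingers close, or fill a call up. It gives the time, the measured TCP pose, the force, the opening and the grip force at its end, in the units of the state.
- bot.get_obs(): the state, without advancing time (a new reading comes with each control period).
- bot.camera(name): name is "side" or "top" or "wrist"; returns a dict with "pixels" (400x640x3 uint8, red, green, blue), "mtx" (3x3 intrinsics, pixels), "cam_to_world" (4x4, takes a point from camera to world coordinates); the wrist camera has in their place "hand_eye" (4x4, takes a point from camera to tool coordinates, whose origin is the TCP and whose axes are the flange's). Camera axes: x right, y up, looking along -z (the intrinsics and any distortion apply to the point x, -y, -z); pixel columns grow to the right and rows downward; lengths in m; the calibration is good to about 2 mm. The wrist camera is an equidistant fisheye: a pixel r from the principal point sees the ray r / f radians off the axis. A picture is of the moment at which its call begins: read the wrist's pose just before it. There is no depth.
- bot.job_done(): hands the job in; it is judged then, once.
The state is a dict: "clock": time; "joint_pos": joint angles; "joint_vel": joint speeds; "tau": joint torques, N m; "eef_pos": TCP position; "tool_rot": TCP orientation; "ft_force": force on the tool from outside, world axes, zero at the start; "ft_torque": the same for the moment, N m; "grip_width": finger opening in m; "grasp_force": force on a finger pad.
Only numpy, scipy, OpenCV 4.12 (cv2) and the standard library are available. Lean on these libraries where they do the work, as an engineer would, in place of code of your own. Each camera call takes 0.05 s, during which the arm holds its last target. There are 200 camera calls.

TASK

Put the blue garage pass on its charging block. It lies too flat on the granite slab to be picked up there, so slide it towards the robot until about 40 mm of it sticks out over the slab's front edge, pick it up by that free end, and lay it flat on top of the black charging block, centred and lengthwise along it. Leave the orange pass where it is.

Things in the scene. Friction and masses are not known exactly. Their poses are not given: they have to be found in the camera images.
- pass_blue: Bright blue stiff plastic plate, white line and gold chip on top; 160 mm long (x), 45 wide (y), 3 thick, 21-39 g. Origin: centre of underside, z up. Starts flat on the slab, length within 12 degrees of the slab's x. Pressed on with closed fingertips (5-20 N) it follows them as they slide. With 40 mm over the edge it stays put and can be pinched by its long sides; it tips off once half is over.
- pass_orange: The other pass, to be left alone: same shape and size as the blue one, but orange, lying to the left or right of it on the slab, centres 160 mm or more apart. Origin: centre of its underside, x along its length.
- slab: Fixed grey granite slab, 360 mm deep (x, away from the robot), 480 wide (y), 40 high. Origin: centre of underside, so its top is at z 40 and its straight front edge, facing the robot, at x -180; in front of it is open space down to the table. Nothing tall stands near the passes: bowl, cat figurine and glasses cases, up to 105 mm high, stand behind them, a remote and a carabiner at the ends.
- charger: Fixed black charging block with a flat grey top, on the table left of the slab (robot's left): 80 mm long (x, pointing away from the robot, turned 5 to 45 degrees to the left), 50 wide (y), 50 high. Origin: centre of underside, so its top is at z 50. A pass centred on it sticks out 40 mm at each end, so fingers holding an end clear the block.
Not all that is in view belongs to the job. Of the things that look like the pass_blue, the middle-sized one is meant. What is shaped like the charger but green or turquoise is not meant.

How it is judged:
On the way, in this order (a step that is already met when the one before it is completed fails the run):
1. The blue pass lies flat on the slab with 22 to 65 mm of its length sticking out over the front edge (x of pass_blue in the frame of slab between -0.165 and -0.122 m and z of pass_blue in the frame of slab between 0.036 and 0.044 m and angle between pass_blue's own z axis and vertical below 0.08 rad), for 0.2 s.
2. The fingers hold the blue pass, lifted more than 20 mm off the slab (z of pass_blue in the frame of slab above 0.06 m and contact force between pass_blue and the fingers above 0.5 N), for 0.2 s.
At the end, for the whole second after the job is handed in: The blue pass lies flat, gold chip up, and at rest on top of the charging block, its centre within 20 mm of the block's centre and its length within 11 degrees of the block's length (either way round); the orange pass is within 15 mm of where it started (horizontal distance between pass_blue and charger below 0.02 m and angle between the x axis of pass_blue and the x axis of charger, either way round below 0.2 rad and z of pass_blue in the frame of charger between 0.046 and 0.054 m and angle between pass_blue's own z axis and vertical below 0.08 rad and linear speed of pass_blue below 0.02 m/s and distance of pass_orange from where it was at the start of the episode below 0.015 m); the robot touches nothing.
It fails at once if The orange pass is moved by more than 15 mm (distance of pass_orange from where it was at the start of the episode above 0.015 m).
It also fails if it takes over 48 s, if anything falls off the work surface, if the arm or the gripper's body presses on something with over 40 N, if the wrist force passes 120 N, or if a joint passes its speed limit or range.

## Working session

There is one attempt and no reset: what is moved stays moved. The work goes in short steps, Python scripts to look and compute and a shell command to move; the robot and the scene stay as the last step left them, time stands still between calls to the robot, and variables do not carry over. Pictures are saved under pics/ and viewed, at most 10 in all, crops included, and the job is handed in when it is done.

```bash
mkdir -p pics; python3 - <<'E'
from workcell import bot
import cv2,numpy as np
o=bot.get_obs();print(o)
for n in("side","top","wrist"):
    c=bot.camera(n);cv2.imwrite(f"pics/{n}0.png",c["pixels"][...,::-1]);print(n,{k:v for k,v in c.items() if k!="pixels"})
E
```

```text
{'clock': 0.0, 'joint_pos': array([-1.17197772e+00,  2.41454388e-01,  3.71510520e-03,  1.33519319e+00,
       -3.64680417e-05,  1.57078592e+00]), 'joint_vel': array([-1.85449952e-03, -6.92348319e-04,  2.24458260e-03, -6.83051523e-05,
        6.55001368e-04, -1.31545480e-03]), 'tau': array([-5.33003258e-04, -3.72318792e+01,  2.52407205e+01,  1.69702090e-02,
        1.53970814e-05,  4.30246686e-06]), 'eef_pos': array([ 0.19391007, -0.46018363,  0.23238879]), 'tool_rot': array([ 9.80182166e-01,  1.98095380e-01, -2.29442471e-04, -1.04329820e-03]), 'ft_force': array([-0.47570306, -0.54441596,  0.03464017]), 'ft_torque': array([0.05680164, 0.04626408, 0.01909182]), 'grasp_force': 0.0, 'grip_width': 0.08579292462496826}
side {'mtx': array([[425.19392746,   0.        , 331.26936055],
       [  0.        , 425.19392746, 197.15216445],
       [  0.        ,   0.        ,   1.        ]]), 'cam_to_world': array([[-0.97685065,  0.15929758, -0.14278335,  0.3421304 ],
       [-0.21370359, -0.69648625,  0.68500925,  0.97435204],
       [ 0.00967368,  0.69966505,  0.71440552,  0.91899031],
       [ 0
[... 304 characters left out ...]
[-0.99990336,  0.01239467, -0.0062958 ,  0.14657045],
       [-0.00431219,  0.15400604,  0.9880605 ,  1.04358768],
       [ 0.        ,  0.        ,  0.        ,  1.        ]])}
wrist {'mtx': array([[309.70691629,   0.        , 316.26378631],
       [  0.        , 309.70691629, 199.46809149],
       [  0.        ,   0.        ,   1.        ]]), 'hand_eye': array([[ 7.84331158e-04,  9.65564688e-01,  2.60161908e-01,
         6.55578303e-02],
       [ 9.99999631e-01, -6.66372627e-04, -5.41605002e-04,
        -5.17671649e-04],
       [-3.49589891e-04,  2.60162237e-01, -9.65564854e-01,
        -1.41619961e-01],
       [ 0.00000000e+00,  0.00000000e+00,  0.00000000e+00,
         1.00000000e+00]])}
```

View pics/top0.png

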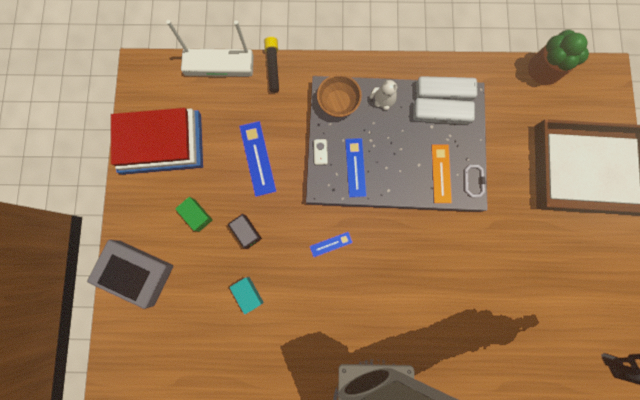

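View pics/side0.png

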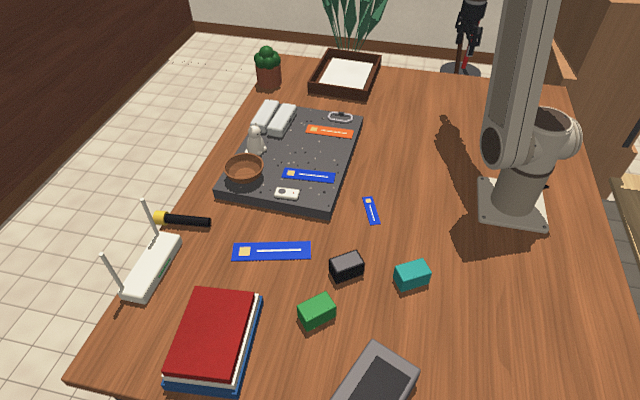

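The top view shows the pass on the slab at about (355,168), orange at (441,173) and the black charger at (244,231). The side view shows the same things at (308,175), (329,131) and (346,266). The large and small blue look-alikes lie on the table. I'll enlarge both views.

```bash
python3 - <<'E'
import cv2
a=cv2.imread("pics/top0.png")[130:250,225:375];cv2.imwrite("pics/tc.png",cv2.resize(a,None,fx=5,fy=5,interpolation=cv2.INTER_CUBIC))
a=cv2.imread("pics/side0.png")[160:290,270:400];cv2.imwrite("pics/sc.png",cv2.resize(a,(585,585),interpolation=cv2.INTER_CUBIC))
E
```

```text
(no output)
```

View pics/tc.png

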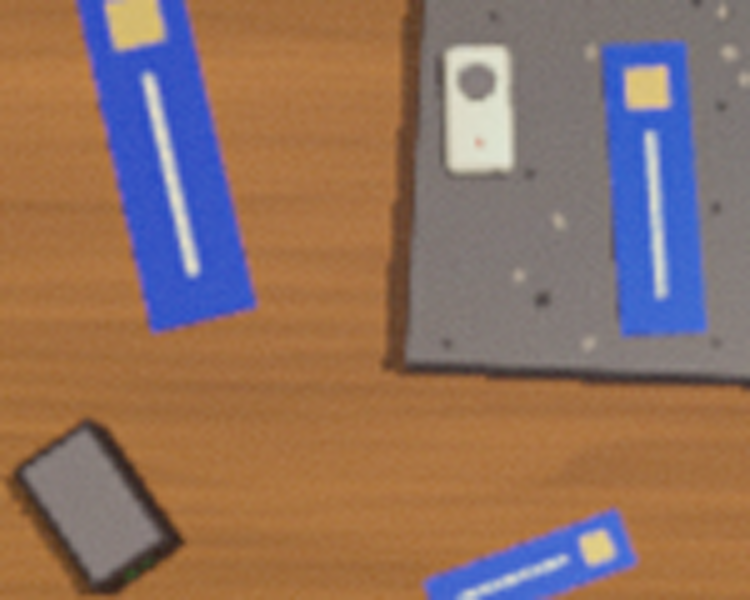

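View pics/sc.png

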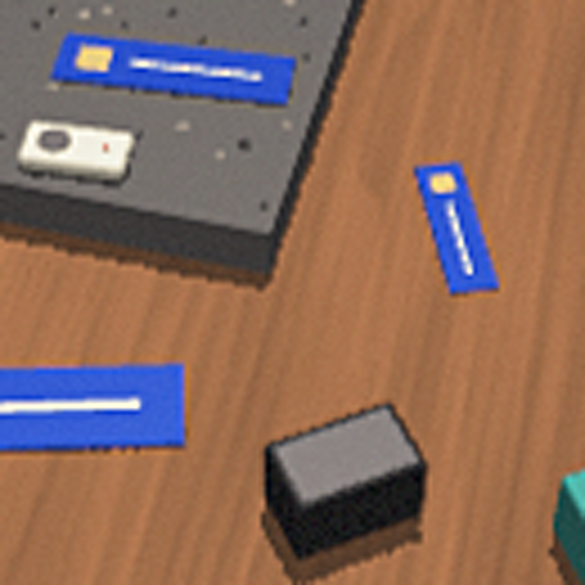

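The top crop shows the pass corners at (603,44), (686,42), (706,331) and (622,335), and the charger's top at (18,472), (90,424), (168,541) and (98,587). The slab's front-left corner is at (406,366). In the side crop the pass is at (52,79), (70,36), (295,60) and (287,103), and the charger's top at (303,503), (272,447), (388,407) and (424,464). Next I triangulate.

```bash
cat > h.py <<'E'
from workcell import bot
import numpy as np,json
K={'side':(np.array([[425.194,0,331.269],[0,425.194,197.152],[0,0,1]]),np.array([[-0.97685065,0.15929758,-0.14278335,0.3421304],[-0.21370359,-0.69648625,0.68500925,0.97435204],[0.00967368,0.69966505,0.71440552,0.91899031]])),
'top':(np.array([[381.997,0,317.802],[0,381.997,200.904],[0,0,1]]),np.array([[0.01321628,0.98799216,-0.15393771,0.35911217],[-0.99990336,0.01239467,-0.0062958,0.14657045],[-0.00431219,0.15400604,0.9880605,1.04358768]]))}
def ray(n,p):
    k,T=K[n];d=np.linalg.inv(k)@[*p,1];d=T[:,:3]@(d*[1,-1,-1]);return T[:,3],d/np.linalg.norm(d)
def onz(n,p,z):
    c,d=ray(n,p);return c+d*(z-c[2])/d[2]
def tri(a,b):
    A=np.zeros((3,3));y=np.zeros(3)
    for c,d in(ray('top',a),ray('side',b)):
        P=np.eye(3)-np.outer(d,d);A+=P;y+=P@c
    return np.linalg.solve(A,y)
T=lambda u,v,s=5:((u+.5)/s-.5+225,(v+.5)/s-.5+130)
S=lambda u,v,s=4.5:((u+.5)/s-.5+270,(v+.5)/s-.5+160)
E
python3 - <<'E'
from h import *
np.set_printoptions(precision=4,suppress=True)
for n,t,s,z in(("pass",[(603,44),(686,42),(706,331),(622,335)],[(52,79),(70,36),(295,60),(287,103)],.043),("chg",[(18,472),(90,424),(168,541),(98,587)],[(303,503),(272,447),(388,407),(424,464)],.05),("slab",[(406,366)],[(270,235)],.04)):
    Q=np.array([tri(T(*a),S(*b)) for a,b in zip(t,s)]);a=np.array([onz('top',T(*p),z) for p in t]);b=np.array([onz('side',S(*p),z) for p in s])
    print(n,"tri\n",Q,"\ntop",a[:,:2].tolist(),"\nside",b[:,:2].tolist())
    for X in(Q,a,b):
        d=(X[0]+X[1]-X[2]-X[3]) if n=="pass" else (X[1]+X[0]*0-X[2]+X[0]-X[3])
        print(X.mean(0),np.degrees(np.arctan2(d[1],d[0])),np.linalg.norm(d)/2)
print(onz('top',(486,209.5),.04))
E
```

```text
pass tri
 [[0.687  0.0803 0.0383]
 [0.6884 0.0349 0.0377]
 [0.53   0.0251 0.038 ]
 [0.5264 0.07   0.0401]] 
top [[0.6879544126530426, 0.08071552599244437], [0.6896168286149391, 0.035592380952809755], [0.5303142211415524, 0.025697367308640376], [0.5276034458824943, 0.07028243784470004]] 
side [[0.6826630610996056, 0.08565111338227571], [0.6833699761203078, 0.04137219589886865], [0.5277204464820233, 0.0306465165057187], [0.5241218923252546, 0.07319784464983792]]
[0.608  0.0526 0.0385] 3.61657582360876 0.15984782396041636
[0.6089 0.0531 0.043 ] 3.6387771365821235 0.1601496481805262
[0.6045 0.0577 0.043 ] 4.219266888679427 0.15752226716025605
chg tri
 [[0.449  0.386  0.0499]
 [0.4746 0.3502 0.0457]
 [0.4151 0.3072 0.0441]
 [0.3897 0.3425 0.0451]] 
top [[0.44996111719972254, 0.38598811076068906], [0.4756518431066946, 0.349465681545181], [0.41507185175260897, 0.30628692611843916], [0.39089027487203665, 0.34162867670150454]] 
side [[0.4480296215618246, 0.38605366812675035], [0.4724829205402049, 0.3533867527997886], [0.41431495461408047, 0.31173564269141996], [0.3880396943367647, 0.3460930252914801]]
[0.4321 0.3465 0.0462] 36.021025976025 0.07355610139866507
[0.4329 0.3458 0.05  ] 36.18971378514631 0.07412701366441403
[0.4307 0.3493 0.05  ] 34.632869179416865 0.07180140307205045
slab tri
 [[0.5107 0.185  0.0357]] 
top [[0.5099703378753458, 0.18478813100221736]] 
side [[0.5100401496226848, 0.18875195742414674]]Traceback (most recent call last):
  File "<stdin>", line 7, in <module>
IndexError: index 1 is out of bounds for axis 0 with size 1
```

```bash
cat >> h.py <<'E'
from scipy.spatial.transform import Rotation as R
def go(x,y,z,yaw):
    o=bot.get_obs();r=R.from_quat(o['tool_rot']);a=np.radians(yaw)
    t=R.from_matrix([[np.cos(a),np.sin(a),0],[np.sin(a),-np.cos(a),0],[0,0,-1]])
    d=np.array([x,y,z])-o['eef_pos'];rv=(r.inv()*t).as_rotvec()
    print("t",o['clock'],"pos",o['eef_pos'].round(4),"F",o['ft_force'].round(1),"shift",(r.inv().apply(d)/.5).round(4),"turn",(rv/np.pi).round(4),"mm",np.linalg.norm(d)*1e3,"deg",np.degrees(np.linalg.norm(rv)))
E
python3 - <<'E'
from h import *
print(onz('top',(486,209.5),.04),onz('top',T(622,373.5),.04),onz('top',T(406,366),.04))
go(.607,.055,.2,3.7)
E
```

```text
[ 0.49804348 -0.29212495  0.04      ] [0.50738562 0.07004037 0.04      ] [0.50997034 0.18478813 0.04      ]
t 0.15 pos [ 0.194  -0.4603  0.2326] F [ 1.1  0.8 -1. ] shift [ 1.1614 -0.6289  0.0662] turn [-5.000e-04  1.000e-04  1.064e-01] mm 661.2166948941959 deg 19.149366926648085
```

```bash
python3 -m pendant '[0.065,-0.035,0,0,0,0.02,0,0.13,-0.07,0,0,0,0.04,0,0.195,-0.105,0,0,0,0.06,0,0.26,-0.14,0,0,0,0.08,0,0.325,-0.175,0,0,0,0.1,0,0.39,-0.21,0,0,0,0.106,0,0.455,-0.245,0,0,0,0.106,0,0.52,-0.28,0,0,0,0.106,0,0.585,-0.315,0,0,0,0.106,0,0.65,-0.35,0,0,0,0.106,0]'; python3 -c "
from h import *
go(.607,.055,.2,3.7)"
```

```text
clock: 0.98
eef_pos: [0.4263, -0.1716, 0.2332]
tool_rot: [0.999, 0.033, -0.0, -0.0]
ft_force: [0.1, 0.2, -0.3]
grip_width: -0.0002
grasp_force: 0.0
t 0.9833 pos [ 0.4263 -0.1716  0.2332] F [ 0.1  0.2 -0.3] shift [ 0.3904 -0.4284  0.0663] turn [-0.      0.0001  0.0004] mm 291.68494073548527 deg 0.07354558225233392
```

```bash
python3 -m pendant '[0.05,-0.054,0,0,0,0,0,0.1,-0.108,0,0,0,0,0,0.15,-0.162,0,0,0,0,0,0.2,-0.216,0,0,0,0,0,0.25,-0.27,0.02,0,0,0,0,0.3,-0.324,0.04,0,0,0,0,0.35,-0.378,0.06,0,0,0,0,0.39,-0.428,0.066,0,0,0,0,0.39,-0.428,0.066,0,0,0,0,0.39,-0.428,0.066,0,0,0,0]'; python3 - <<'E'
from h import *
import cv2
go(.607,.055,.08,3.7)
c=bot.camera('wrist');cv2.imwrite('pics/w1.png',c['pixels'][...,::-1])
E
```

```text
clock: 1.82
eef_pos: [0.6066, 0.0483, 0.1986]
tool_rot: [0.999, 0.039, -0.002, -0.002]
ft_force: [-0.3, -0.2, -0.0]
grip_width: -0.0001
grasp_force: 0.0
t 1.8167 pos [0.6066 0.0483 0.1986] F [-0.3 -0.2 -0. ] shift [ 0.0025 -0.0121  0.2372] turn [-0.0014  0.0009  0.0044] mm 118.78424786097338 deg 0.8431218030947937
```

View pics/w1.png

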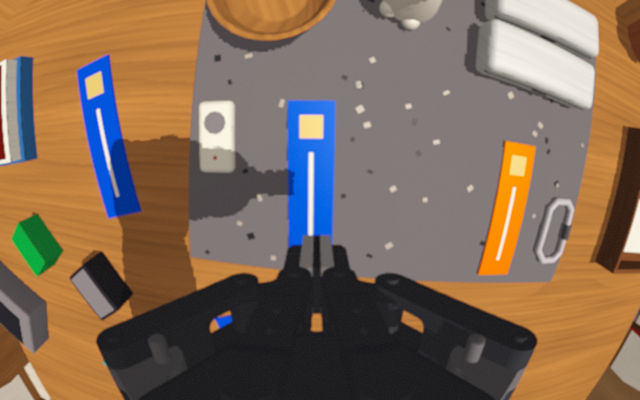

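The wrist view shows the pass's far-end corners at (288,101) and (336,101), and its sides at (289,240) and (333,235), cut off by the fingers. The remote at (217,135) is well clear.

```bash
cat >> h.py <<'E'
HE=np.array([[7.84331158e-04,9.65564688e-01,2.60161908e-01,6.55578303e-02],[9.99999631e-01,-6.66372627e-04,-5.41605002e-04,-5.17671649e-04],[-3.49589891e-04,2.60162237e-01,-9.65564854e-01,-1.41619961e-01]])
def wr(p,z,pos,q):
    u=np.array(p)-[316.264,199.468];r=np.linalg.norm(u);th=r/309.707
    d=np.array([u[0]/r*np.sin(th),-u[1]/r*np.sin(th),-np.cos(th)])
    r_=R.from_quat(q);d=r_.apply(HE[:,:3]@d);c=r_.apply(HE[:,3])+pos
    return (c+d*(z-c[2])/d[2]).round(4)
E
python3 - <<'E'
from h import *
for p in((288,101),(336,101),(289,240),(333,235)):
    print(wr(p,.043,[.6066,.0483,.1986],[.99924,.039,-.002,-.002]))
go(.607,.055,.08,3.7)
E
```

```text
[0.6857 0.0824 0.043 ]
[0.6891 0.0371 0.043 ]
[0.5456 0.0729 0.043 ]
[0.5549 0.0279 0.043 ]
t 1.8667 pos [0.6062 0.0473 0.1993] F [-0.8  0.2  0.1] shift [ 0.0033 -0.0142  0.2387] turn [-0.0014  0.0007  0.0039] mm 119.58378610547781 deg 0.7493057442234238
```

```bash
python3 -m pendant '[0.003,-0.014,0.04,0,0,0.004,0,0.003,-0.014,0.08,0,0,0.004,0,0.003,-0.014,0.12,0,0,0.004,0,0.003,-0.014,0.16,0,0,0.004,0,0.003,-0.014,0.19,0,0,0.004,0,0.003,-0.014,0.21,0,0,0.004,0,0.003,-0.014,0.225,0,0,0.004,0,0.003,-0.014,0.235,0,0,0.004,0,0.003,-0.014,0.235,0,0,0.004,0,0.003,-0.014,0.235,0,0,0.004,0]'; python3 -c "
from h import *
go(.607,.055,.068,3.9)"
```

```text
clock: 2.7
eef_pos: [0.6084, 0.0479, 0.0836]
tool_rot: [0.999, 0.037, 0.0, -0.005]
ft_force: [0.1, -0.9, 0.9]
grip_width: 0.0001
grasp_force: 0.0
t 2.7 pos [0.6084 0.0479 0.0836] F [ 0.1 -0.9  0.9] shift [-0.0019 -0.0141  0.0313] turn [-0.0032 -0.0003  0.0021] mm 17.16681593294229 deg 0.6913797124485318
```

```bash
python3 -m pendant '[-0.002,-0.014,0.005,-0.003,0,0.002,0,-0.002,-0.014,0.01,-0.003,0,0.002,0,-0.002,-0.014,0.015,-0.003,0,0.002,0,-0.002,-0.014,0.02,-0.003,0,0.002,0,-0.002,-0.014,0.023,-0.003,0,0.002,0,-0.002,-0.014,0.026,-0.003,0,0.002,0,-0.002,-0.014,0.028,-0.003,0,0.002,0,-0.002,-0.014,0.03,-0.003,0,0.002,0,-0.002,-0.014,0.03,-0.003,0,0.002,0,-0.002,-0.014,0.03,-0.003,0,0.002,0]'; python3 -c "
from h import *
go(.607,.055,.068,3.9)"
```

```text
clock: 3.53
eef_pos: [0.607, 0.0491, 0.0679]
tool_rot: [0.999, 0.039, -0.0, -0.003]
ft_force: [-0.5, 0.5, 0.5]
grip_width: 0.0001
grasp_force: 0.0
t 3.5333 pos [0.607  0.0491 0.0679] F [-0.5  0.5  0.5] shift [ 0.0009 -0.0118 -0.0002] turn [-0.0018  0.0001  0.0035] mm 5.895518490576922 deg 0.7000650748911136
```

```bash
python3 -m pendant '[0,-0.006,-0.004,0,0,0,0,0,-0.012,-0.004,0,0,0,0,0,-0.012,-0.004,0,0,0,0,0,-0.012,0,0,0,0,0,0,-0.012,0.002,0,0,0,0,0,-0.012,0.004,0,0,0,0,0,-0.012,0.004,0,0,0,0,0,-0.012,0.004,0,0,0,0,0,-0.012,0.004,0,0,0,0,0,-0.012,0.004,0,0,0,0]'; python3 -c "
from h import *
go(.607,.055,.068,3.9)"
```

```text
clock: 4.37
eef_pos: [0.6068, 0.0525, 0.066]
tool_rot: [0.999, 0.042, -0.0, -0.004]
ft_force: [-0.5, 0.1, -0.4]
grip_width: 0.0002
grasp_force: 0.0
t 4.3667 pos [0.6068 0.0525 0.066 ] F [-0.5  0.1 -0.4] shift [ 0.0008 -0.005  -0.004 ] turn [-0.0024  0.      0.0049] mm 3.227744035912163 deg 0.9881231294440506
```

```bash
python3 -m pendant '[0,0,0.001,0,0,0,0,0,0,0.002,0,0,0,0,0,0,0.003,0,0,0,0,0,0,0.004,0,0,0,0,0,0,0.005,0,0,0,0,0,0,0.006,0,0,0,0,0,0,0.006,0,0,0,0,0,0,0.006,0,0,0,0,0,0,0.006,0,0,0,0,0,0,0.006,0,0,0,0]'; python3 -c "
from h import *
go(.607,.055,.068,3.9)"
```

```text
clock: 5.2
eef_pos: [0.6068, 0.0525, 0.063]
tool_rot: [0.999, 0.042, -0.0, -0.004]
ft_force: [-0.4, -0.1, -0.4]
grip_width: 0.0001
grasp_force: 0.0
t 5.2 pos [0.6068 0.0525 0.063 ] F [-0.4 -0.1 -0.4] shift [ 0.0008 -0.005  -0.01  ] turn [-0.0024  0.      0.0049] mm 5.597011782597214 deg 0.9870679989793097
```

```bash
python3 -m pendant '[0,0,0.001,0,0,0,0,0,0,0.002,0,0,0,0,0,0,0.003,0,0,0,0,0,0,0.004,0,0,0,0,0,0,0.004,0,0,0,0,0,0,0.005,0,0,0,0,0,0,0.005,0,0,0,0,0,0,0.006,0,0,0,0,0,0,0.006,0,0,0,0,0,0,0.006,0,0,0,0]'; python3 - <<'E'
from h import *
import cv2
go(.607,.055,.068,3.9)
a=bot.camera('side')['pixels'][...,::-1][100:250,200:400]
cv2.imwrite('pics/s2.png',cv2.resize(a,None,fx=4,fy=4,interpolation=cv2.INTER_CUBIC))
E
```

```text
clock: 6.03
eef_pos: [0.6067, 0.0525, 0.0599]
tool_rot: [0.999, 0.042, -0.0, -0.004]
ft_force: [0.1, -0.4, 0.1]
grip_width: 0.0
grasp_force: 0.0
t 6.0333 pos [0.6067 0.0525 0.0599] F [ 0.1 -0.4  0.1] shift [ 0.001  -0.005  -0.0161] turn [-0.0024  0.0001  0.0049] mm 8.441022464925053 deg 0.9887427940945145
```

View pics/s2.png

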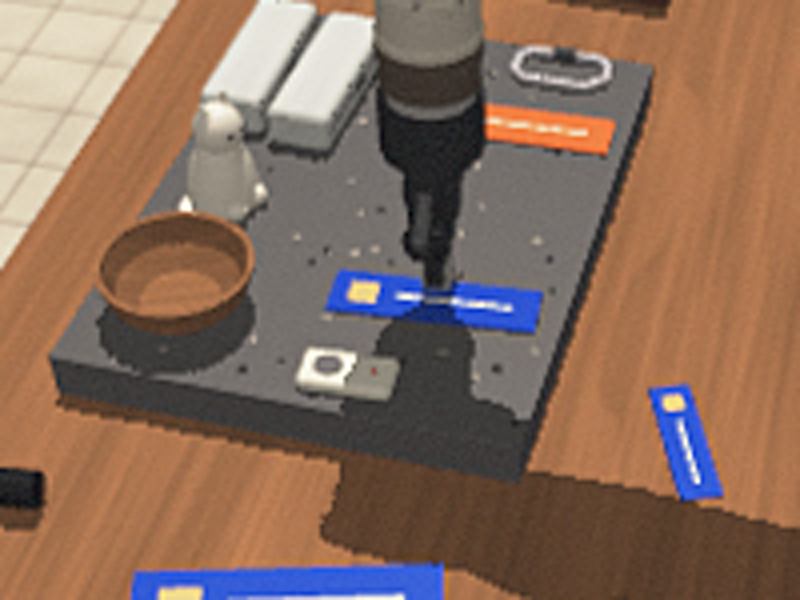

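The finger tips end at about (438,288), just above the pass's white line at (440,298), so contact is close. I'll keep descending.

```bash
python3 -m pendant '[0,0,0.001,0,0,0,0,0,0,0.002,0,0,0,0,0,0,0.002,0,0,0,0,0,0,0.003,0,0,0,0,0,0,0.003,0,0,0,0,0,0,0.004,0,0,0,0,0,0,0.004,0,0,0,0,0,0,0.004,0,0,0,0,0,0,0.004,0,0,0,0,0,0,0.004,0,0,0,0]'; python3 - <<'E'
from h import *
go(.607,.055,.068,3.9)
p=(200+438/4,100+288/4);c,d=ray('side',p)
for z in(.035,.04,.045,.05): print(onz('side',p,z))
E
```

```text
clock: 6.92
eef_pos: [0.6068, 0.0525, 0.058]
tool_rot: [0.999, 0.042, -0.0, -0.004]
ft_force: [0.5, 1.4, -0.2]
grip_width: -0.0001
grasp_force: 0.0
t 6.9167 pos [0.6068 0.0525 0.058 ] F [ 0.5  1.4 -0.2] shift [ 0.0009 -0.005  -0.02  ] turn [-0.0024  0.0001  0.0049] mm 10.323829743491777 deg 0.9864753544407153
[0.60754441 0.03555736 0.035     ]
[0.60604319 0.04086734 0.04      ]
[0.60454196 0.04617732 0.045     ]
[0.60304073 0.0514873  0.05      ]
```

```bash
python3 -m pendant '[0,0,0.001,0,0,0,0,0,0,0.002,0,0,0,0,0,0,0.002,0,0,0,0,0,0,0.003,0,0,0,0,0,0,0.003,0,0,0,0,0,0,0.004,0,0,0,0,0,0,0.004,0,0,0,0,0,0,0.004,0,0,0,0,0,0,0.004,0,0,0,0,0,0,0.004,0,0,0,0]'
```

```text
clock: 7.75
eef_pos: [0.6067, 0.0526, 0.056]
tool_rot: [0.999, 0.042, -0.0, -0.004]
ft_force: [0.0, -0.3, 0.5]
grip_width: -0.0
grasp_force: 0.0
```

```bash
python3 -m pendant '[0,0,0.001,0,0,0,0,0,0,0.002,0,0,0,0,0,0,0.002,0,0,0,0,0,0,0.003,0,0,0,0,0,0,0.003,0,0,0,0,0,0,0.004,0,0,0,0,0,0,0.004,0,0,0,0,0,0,0.004,0,0,0,0,0,0,0.004,0,0,0,0,0,0,0.004,0,0,0,0]'
```

```text
clock: 8.58
eef_pos: [0.6067, 0.0526, 0.054]
tool_rot: [0.999, 0.042, -0.0, -0.004]
ft_force: [-0.2, -0.2, -0.3]
grip_width: -0.0005
grasp_force: 0.0
```

```bash
python3 -m pendant '[0,0,0.001,0,0,0,0,0,0,0.002,0,0,0,0,0,0,0.003,0,0,0,0,0,0,0.003,0,0,0,0,0,0,0.004,0,0,0,0,0,0,0.004,0,0,0,0,0,0,0.005,0,0,0,0,0,0,0.005,0,0,0,0,0,0,0.006,0,0,0,0,0,0,0.006,0,0,0,0]'; python3 - <<'E'
from h import *
import cv2
a=bot.camera('side')['pixels'][...,::-1][130:200,260:350]
b=bot.camera('wrist')['pixels'][...,::-1][170:310,240:400]
cv2.imwrite('pics/m3.png',np.hstack([cv2.resize(a,(450,350),interpolation=cv2.INTER_CUBIC),cv2.resize(b,(350,350))[:,:350]]))
E
```

```text
clock: 9.42
eef_pos: [0.6067, 0.0526, 0.0508]
tool_rot: [0.999, 0.042, -0.0, -0.004]
ft_force: [0.3, -0.2, -0.0]
grip_width: -0.0001
grasp_force: 0.0
```

View pics/m3.png

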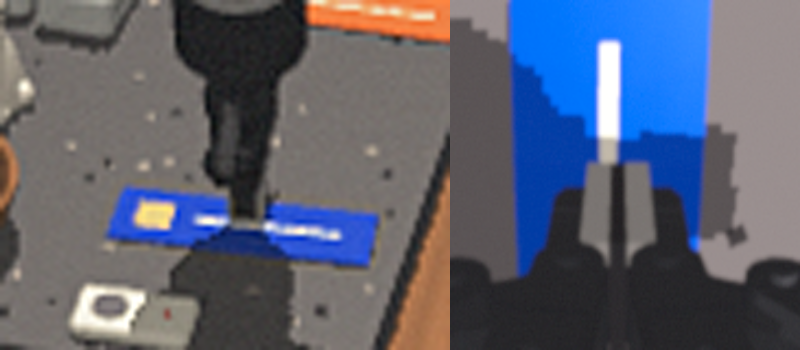

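Left half: the tips sit at about (248,225) on the pass, and their shadow almost meets them. Right half: the tips are centred at (618,165), slightly right of the white line at (609,100). Contact must be within a few mm.

```bash
python3 -m pendant '[0,0,0.001,0,0,0,0,0,0,0.001,0,0,0,0,0,0,0.002,0,0,0,0,0,0,0.002,0,0,0,0,0,0,0.003,0,0,0,0,0,0,0.003,0,0,0,0,0,0,0.004,0,0,0,0,0,0,0.004,0,0,0,0,0,0,0.005,0,0,0,0,0,0,0.005,0,0,0,0]'
```

```text
clock: 10.35
eef_pos: [0.6067, 0.0526, 0.0484]
tool_rot: [0.999, 0.042, -0.0, -0.004]
ft_force: [0.6, -0.5, 0.9]
grip_width: -0.0002
grasp_force: 0.0
```

```bash
python3 -m pendant '[0,0,0.001,0,0,0,0,0,0,0.001,0,0,0,0,0,0,0.002,0,0,0,0,0,0,0.002,0,0,0,0,0,0,0.003,0,0,0,0,0,0,0.003,0,0,0,0,0,0,0.004,0,0,0,0,0,0,0.004,0,0,0,0,0,0,0.005,0,0,0,0,0,0,0.005,0,0,0,0]'
```

```text
clock: 11.18
eef_pos: [0.6067, 0.0527, 0.0459]
tool_rot: [0.999, 0.042, -0.0, -0.004]
ft_force: [0.8, 0.7, 0.1]
grip_width: -0.0
grasp_force: 0.0
```

```bash
python3 -m pendant '[0,0,0.001,0,0,0,0,0,0,0.002,0,0,0,0,0,0,0.002,0,0,0,0,0,0,0.003,0,0,0,0,0,0,0.003,0,0,0,0,0,0,0.004,0,0,0,0,0,0,0.004,0,0,0,0,0,0,0.004,0,0,0,0,0,0,0.004,0,0,0,0,0,0,0.004,0,0,0,0]';python3 - <<'E'
from h import *
import cv2
o=bot.get_obs();print(o['joint_pos'],o['tau'],o['ft_force'],o['ft_torque'])
a=bot.camera('side')['pixels'][...,::-1][130:200,260:350]
b=bot.camera('wrist')['pixels'][...,::-1][170:310,240:400]
cv2.imwrite('pics/m4.png',np.hstack([cv2.resize(a,(450,350),interpolation=cv2.INTER_CUBIC),cv2.resize(b,(350,350))[:,:350]]))
E
```

```text
clock: 12.02
eef_pos: [0.6068, 0.0527, 0.0451]
tool_rot: [0.999, 0.042, 0.0, -0.004]
ft_force: [-3.1, 0.4, 6.9]
grip_width: 0.0
grasp_force: 3.7
[0.0827908  0.58899528 0.02378697 1.00500989 0.00764462 3.14088782] [ 4.15289740e-02 -4.60351038e+01  2.13359374e+01 -1.12256393e+00
  5.00890170e-02 -5.88632029e-03] [-3.07811685  0.35155749  6.93435466] [-0.09959311  0.61346623 -0.03654486]
```

View pics/m4.png

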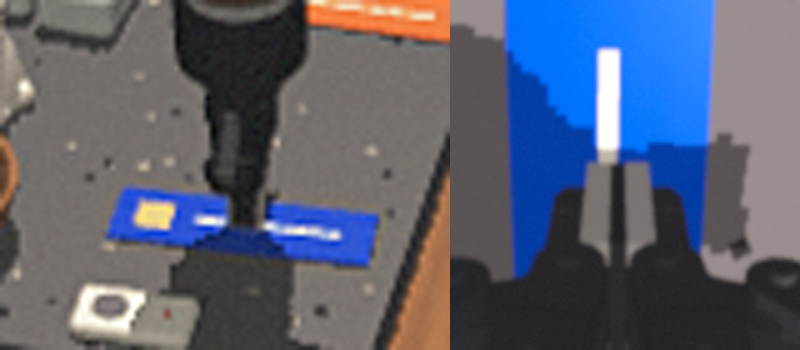

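The tips now press with about 7 N, and the white line is centred just ahead of them at (608,100). Joint 6 is at the end of its range, so I'll turn it back a little during the slide and flip it half a turn before grasping.

```bash
python3 - <<'E'
from h import *
r=R.from_quat(bot.get_obs()['tool_rot']);print(r.as_matrix().round(4));print(r.inv().apply([-.063,.0015,-.0006])/.5)
E
```

```text
[[ 9.965e-01  8.340e-02 -1.000e-04]
 [ 8.340e-02 -9.965e-01  7.700e-03]
 [ 5.000e-04 -7.600e-03 -1.000e+00]]
[-0.12531186 -0.01348535  0.00123454]
```

```bash
python3 -m pendant '[0,0,0.001,0,0,0,0,-0.003,-0.0003,0.0012,0,0,-0.001,0,-0.01,-0.001,0.0012,0,0,-0.003,0,-0.018,-0.002,0.0012,0,0,-0.005,0,-0.026,-0.003,0.0012,0,0,-0.007,0,-0.034,-0.0036,0.0012,0,0,-0.009,0,-0.042,-0.0045,0.0012,0,0,-0.011,0,-0.05,-0.0054,0.0012,0,0,-0.013,0,-0.056,-0.006,0.0012,0,0,-0.014,0,-0.06,-0.0065,0.0012,0,0,-0.015,0]';python3 - <<'E'
from h import *
import cv2
o=bot.get_obs();print(o['joint_pos'],o['ft_force'],o['eef_pos'])
a=bot.camera('top')['pixels'][...,::-1]
cv2.imwrite('pics/t5.png',cv2.resize(a[140:220,300:400],None,fx=5,fy=5,interpolation=cv2.INTER_CUBIC))
E
```

```text
clock: 12.95
eef_pos: [0.5791, 0.0536, 0.0451]
tool_rot: [0.998, 0.065, 0.003, -0.004]
ft_force: [3.1, -0.8, 5.1]
grip_width: -0.0002
grasp_force: 2.7
[ 0.08839164  0.53803279 -0.06779032  0.95882462  0.00746199  3.09907304] [ 3.08246625 -0.77423479  5.07439385] [0.57909872 0.0535798  0.04511971]
```

View pics/t5.png

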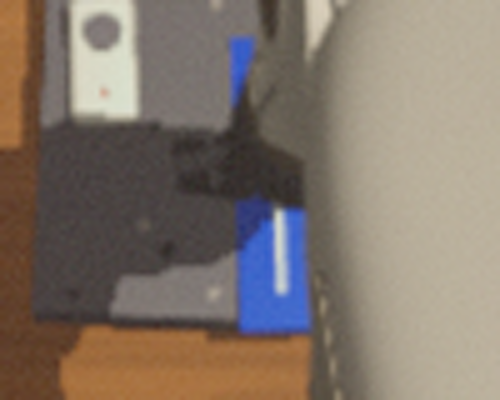

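The pass follows: its near-left corner is at (240,332), just past the slab edge at row 325. I have used 9 pictures. I'll continue another 34 mm.

```bash
python3 -m pendant '[-0.004,-0.0009,0.0015,0,0,0,0,-0.012,-0.0025,0.0015,0,0,0,0,-0.02,-0.004,0.0015,0,0,0,0,-0.028,-0.006,0.0015,0,0,0,0,-0.036,-0.0075,0.0015,0,0,0,0,-0.044,-0.009,0.0015,0,0,0,0,-0.052,-0.011,0.0015,0,0,0,0,-0.06,-0.0125,0.0015,0,0,0,0,-0.066,-0.0135,0.0015,0,0,0,0,-0.066,-0.0135,0.0015,0,0,0,0]'; python3 - <<'E'
from h import *
o=bot.get_obs();print(o['joint_pos'],o['ft_force'],o['eef_pos'])
E
```

```text
clock: 13.83
eef_pos: [0.5463, 0.0561, 0.0451]
tool_rot: [0.998, 0.065, 0.004, -0.004]
ft_force: [2.7, 0.0, 8.5]
grip_width: 0.0002
grasp_force: 4.3
[ 0.09821172  0.48252545 -0.16498658  0.9151998   0.0073944   3.1090633 ] [2.71876826 0.01532511 8.51801031] [0.54629416 0.05606585 0.04508601]
```

```bash
python3 -m pendant '[0,0,-0.01,0,0,0,0,0,0,-0.04,0,0,0,0,-0.01,0,-0.08,0,0,-0.036,0,-0.03,0,-0.13,0,0,-0.072,0,-0.05,0,-0.18,0,0,-0.108,0,-0.08,0,-0.2,0,0,-0.144,0.3,-0.11,0,-0.2,0,0,-0.18,0.6,-0.14,0,-0.2,0,0,-0.216,1,-0.14,0,-0.2,0,0,-0.252,1,-0.14,0,-0.2,0,0,-0.288,1]'; python3 - <<'E'
from h import *
import cv2
o=bot.get_obs();print(o['joint_pos'],o['ft_force'],o['eef_pos'],o['tool_rot'])
for n in('side','top','wrist'): cv2.imwrite(f'pics/{n}6.png',bot.camera(n)['pixels'][...,::-1])
im=cv2.imread('pics/side6.png');hsv=cv2.cvtColor(im,cv2.COLOR_BGR2HSV)
m=cv2.inRange(hsv,(105,150,60),(130,255,255))
n,l,s,c=cv2.connectedComponentsWithStats(m)
for i in range(1,n):
    if s[i,4]>100: print('side',s[i],c[i],cv2.boxPoints(cv2.minAreaRect(np.argwhere(l==i)[:,::-1].astype(np.float32))).round(1).tolist())
im=cv2.imread('pics/top6.png');hsv=cv2.cvtColor(im,cv2.COLOR_BGR2HSV)
m=cv2.inRange(hsv,(105,150,60),(130,255,255))
n,l,s,c=cv2.connectedComponentsWithStats(m)
for i in range(1,n):
    if s[i,4]>60: print('top',s[i],c[i])
E
```

```text
clock: 14.67
eef_pos: [0.4715, 0.0458, 0.1422]
tool_rot: [0.868, 0.497, 0.0, -0.004]
ft_force: [0.2, 0.2, 0.9]
grip_width: 0.0607
grasp_force: 0.0
[ 0.09177792  0.25357196 -0.22496564  1.09501297  0.00779943  2.19226542] [0.17802813 0.17397104 0.92176348] [0.47154914 0.04576116 0.14220509] [ 8.67539736e-01  4.97350684e-01  3.68877939e-04 -4.11922999e-03]
side [299 170  55  18 422] [327.66587678 178.71327014] [[299.0, 179.1999969482422], [300.79998779296875, 168.0], [353.20001220703125, 176.6999969482422], [351.3999938964844, 187.89999389648438]]
side [362 197  18  28 218] [371.01376147 211.21559633] [[361.5, 197.5], [371.20001220703125, 194.5], [379.79998779296875, 222.6999969482422], [370.20001220703125, 225.6999969482422]]
side [ 231  241   80   20 1116] [272.76612903 250.9578853 ] [[230.5, 243.10000610351562], [309.6000061035156, 240.8000030517578], [310.1000061035156, 258.5], [231.0, 260.79998779296875]]
top [ 240  122   36   74 1119] [257.86595174 160.87399464]
top [347 159  14  46 313] [351.21086262 180.15974441]
top [347 206   9  12  75] [350.09333333 212.49333333]
top [311 233  40  23 273] [328.73626374 244.67032967]
```

```bash
python3 - <<'E'
from h import *
import cv2
z=.043
print(onz('side',S(176,69.5),z),onz('side',(326.1,177.95),z))
im=cv2.imread('pics/side6.png');m=cv2.inRange(cv2.cvtColor(im,cv2.COLOR_BGR2HSV),(105,100,60),(130,255,255))
im0=cv2.imread('pics/side0.png');m0=cv2.inRange(cv2.cvtColor(im0,cv2.COLOR_BGR2HSV),(105,100,60),(130,255,255))
for M in(m0,m):
    n,l,s,c=cv2.connectedComponentsWithStats(M)
    i=[i for i in range(1,n) if s[i,4]>250 and 160<c[i][1]<190 ][0]
    cs,_=cv2.findContours((l==i).astype(np.uint8),0,2)
    W=np.array([onz('side',p,z)[:2] for p in cs[0][:,0].astype(float)],np.float32)
    print(s[i],cv2.minAreaRect(W))
im=cv2.imread('pics/top6.png');print([(v,np.flatnonzero(cv2.inRange(cv2.cvtColor(im,cv2.COLOR_BGR2HSV),(105,100,60),(130,255,255))[v,340:380])[[0,-1]]+340) for v in range(160,220,4) if cv2.inRange(cv2.cvtColor(im,cv2.COLOR_BGR2HSV),(105,100,60),(130,255,255))[v,340:380].any()])
print(onz('top',(347,217.5),z),onz('top',(355.5,217.5),z))
E
python3 -m pendant '[0,0,0,0,0,-0.036,1,0,0,0,0,0,-0.072,1,0,0,0,0,0,-0.108,1,0,0,0,0,0,-0.144,1,0,0,0,0,0,-0.18,1,0,0,0,0,0,-0.216,1,0,0,0,0,0,-0.252,1,0,0,0,0,0,-0.288,1,0,0,0,0,0,-0.324,1,0,0,0,0,0,-0.36,1]'
python3 -c "
from h import *
go(.482,.047,.10,184)"
```

```text
[0.60401569 0.05793698 0.043     ] [0.54973917 0.05867602 0.043     ]
[281 167  55  16 459] ((0.6060411930084229, 0.056629229336977005), (0.1604670286178589, 0.04729711636900902), 3.889477252960205)
[299 170  55  18 472] ((0.5495301485061646, 0.060593701899051666), (0.16021527349948883, 0.05152975767850876), 1.29889976978302)
[(160, array([346, 361])), (164, array([346, 349])), (168, array([346, 349])), (172, array([346, 351])), (176, array([346, 357])), (180, array([346, 360])), (184, array([346, 360])), (188, array([346, 359])), (192, array([346, 357])), (196, array([347, 353])), (200, array([346, 353])), (204, array([346, 352])), (208, array([346, 353])), (212, array([346, 355])), (216, array([346, 354]))]
[0.47175632 0.0755089  0.043     ] [0.47204114 0.05314545 0.043     ]
clock: 15.65
eef_pos: [0.4732, 0.0459, 0.1422]
tool_rot: [0.467, 0.884, 0.003, -0.003]
ft_force: [-0.8, 0.0, 0.1]
grip_width: 0.0855
grasp_force: 0.0
t 15.65 pos [0.4732 0.0459 0.1422] F [-0.8  0.   0.1] shift [-0.0088  0.0155  0.0843] turn [ 0.0019 -0.0018 -0.3318] mm 43.066208595681466 deg 59.72503780545482
```

```bash
python3 -c "
from h import *
print(onz('top',(345.5,160),.043),onz('top',(345.5,216),.043))
go(.486,.0545,.12,181.3)"
python3 -m pendant '[0,0,0,0,0,-0.036,1,0,0,0,0,0,-0.072,1,0,0,0,0,0,-0.108,1,0,0,0,0,0,-0.144,1,0,0,0,0,0,-0.18,1,0,0,0,0,0,-0.216,1,0,0,0,0,0,-0.252,1,0,0,0,0,0,-0.288,1,0,0,0,0,0,-0.317,1,0,0,0,0,0,-0.317,1]'
python3 - <<'E'
from h import *
import cv2
go(.486,.0545,.12,181.3)
o=bot.get_obs();print(o['joint_pos'],list(o['eef_pos']),list(o['tool_rot']))
im=bot.camera('wrist')['pixels'][...,::-1];cv2.imwrite('pics/w7.png',im)
E
```

```text
[0.62750145 0.07977581 0.043     ] [0.47567801 0.079464   0.043     ]
t 15.65 pos [0.4732 0.0459 0.1422] F [-0.8  0.   0.1] shift [-0.0006  0.0306  0.0444] turn [ 0.0019 -0.0018 -0.3168] mm 26.962319028115918 deg 57.02512701206231
clock: 16.48
eef_pos: [0.4733, 0.046, 0.1422]
tool_rot: [-0.01, 1.0, 0.004, -0.001]
ft_force: [-0.1, 0.2, -0.3]
grip_width: 0.0852
grasp_force: 0.0
t 16.4833 pos [0.4733 0.046  0.1422] F [-0.1  0.2 -0.3] shift [-0.0259  0.0163  0.0444] turn [ 0.0024 -0.0006 -0.001 ] mm 26.972372695117787 deg 0.48464699493887087
[ 0.09187054  0.25584825 -0.2219365   1.09450872  0.00776375  0.07218082] [np.float64(0.4732621284211895), np.float64(0.045952244323596195), np.float64(0.1421853868423017)] [np.float64(-0.009841717631478389), np.float64(0.9999437541131109), np.float64(0.0038074777345026988), np.float64(-0.0010641041028718174)]
```

View pics/w7.png

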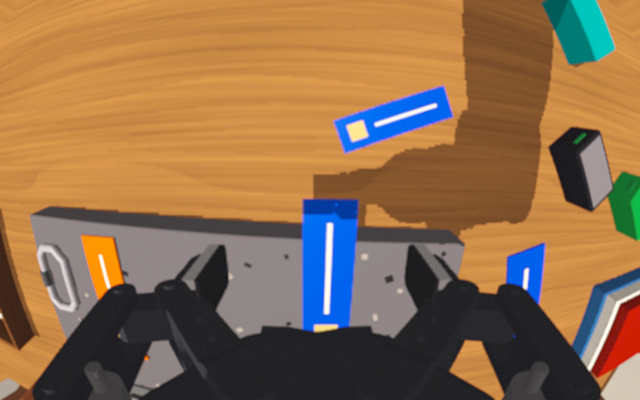

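The wrist view shows the pass's near-end corners at (303,200) and (358,200), overhanging the slab edge, which lies at rows 229 to 234. The open finger tips are at (225,247) and (410,248). The charger is at (592,170).

```bash
python3 - <<'E'
from h import *
pos=[.47326,.04595,.14219];q=[-.00984,.99994,.00381,-.00106]
for p in((303,200),(358,200),(304,320),(352.5,320),(303,229),(358,233)):print(p,wr(p,.043,pos,q))
def tr(p):
    u=np.array(p)-[316.264,199.468];r=np.linalg.norm(u);th=r/309.707
    return HE[:,:3]@np.array([u[0]/r*np.sin(th),-u[1]/r*np.sin(th),-np.cos(th)])
for p,y in(((225,247),-.0425),((410,248),.0425)):
    d=tr(p);print('tip',HE[:,3]+d*(y-HE[1,3])/d[1])
d=tr((316.8,236))
for x in(.011,0,-.011):print('shut',HE[:,3]+d*(x-HE[0,3])/d[0])
for p in((578,133),(600,127),(611,178),(589,209)):print('chg',wr(p,.05,pos,q))
E
```

```text
(303, 200) [0.473  0.0356 0.043 ]
(358, 200) [0.4722 0.0802 0.043 ]
(304, 320) [0.5915 0.0371 0.043 ]
(352.5, 320) [0.5914 0.0835 0.043 ]
(303, 229) [0.4979 0.0358 0.043 ]
(358, 233) [0.5008 0.0819 0.043 ]
tip [ 0.00860126 -0.0425     -0.01456192]
tip [ 0.00866914  0.0425     -0.01580703]
shut [ 0.011      -0.00017404 -0.00547784]
shut [ 0.         -0.00010476  0.02197126]
shut [-1.10000000e-02 -3.54759054e-05  4.94203553e-02]
chg [0.397  0.3061 0.05  ]
chg [0.3855 0.3454 0.05  ]
chg [0.4391 0.3811 0.05  ]
chg [0.4759 0.3462 0.05  ]
```

```bash
python3 -c "
from h import *
go(.484,.058,.022,181)"
```

```text
t 16.5333 pos [0.4733 0.0459 0.1422] F [ 0.2 -0.8 -0.5] shift [-0.0222  0.022   0.2406] turn [ 0.0024 -0.0006 -0.0002] mm 121.31632604857577 deg 0.4491794077376961
```

```bash
python3 -m pendant '[-0.011,0.011,0.02,0.0024,0,0,1,-0.022,0.022,0.05,0.0024,0,0,1,-0.022,0.022,0.08,0.0024,0,0,1,-0.022,0.022,0.11,0.0024,0,0,1,-0.022,0.022,0.14,0.0024,0,0,1,-0.022,0.022,0.17,0.0024,0,0,1,-0.022,0.022,0.2,0.0024,0,0,1,-0.022,0.022,0.22,0.0024,0,0,1,-0.022,0.022,0.235,0.0024,0,0,1,-0.022,0.022,0.24,0.0024,0,0,1]'; python3 -m pendant '[0,0,0.001,0,0,0,1,0,0,0.001,0,0,0,0.7,0,0,0.001,0,0,0,0.5,0,0,0.001,0,0,0,0.3,0,0,0.001,0,0,0,0.2,0,0,0.001,0,0,0,0,0,0,0.001,0,0,0,0,0,0,0.001,0,0,0,0,0,0,0.001,0,0,0,0,0,0,0.001,0,0,0,0]'; python3 - <<'E'
from h import *
import cv2
im=bot.camera('wrist')['pixels'][...,::-1];cv2.imwrite('pics/w8.png',im)
m=cv2.inRange(cv2.cvtColor(im,cv2.COLOR_BGR2HSV),(105,100,60),(130,255,255))
n,l,s,c=cv2.connectedComponentsWithStats(m);print([x.tolist() for x in s[1:] if x[4]>100])
print(bot.get_obs()['eef_pos'],bot.get_obs()['joint_pos'])
E
```

```text
clock: 17.37
eef_pos: [0.4835, 0.0582, 0.0212]
tool_rot: [-0.01, 1.0, -0.0, -0.002]
ft_force: [-0.7, 0.7, 0.8]
grip_width: 0.0855
grasp_force: 0.0
clock: 18.2
eef_pos: [0.485, 0.0581, 0.0228]
tool_rot: [-0.01, 1.0, 0.0, 0.0]
ft_force: [-0.9, -0.1, 5.6]
grip_width: 0.0429
grasp_force: 60.3
[[325, 49, 193, 107, 8873], [264, 240, 106, 93, 8107], [549, 280, 62, 120, 2701], [604, 336, 36, 64, 1011]]
[0.48493017 0.0580951  0.0227769 ] [ 1.19177137e-01  4.18735624e-01 -3.47710495e-01  8.03571732e-01
  9.00303380e-05  9.85582971e-02]
```

Gripped at 43 mm opening with 60 N. Next I lift.

```bash
python3 -m pendant '[0,0,-0.005,0,0,0,0,0,0,-0.015,0,0,0,0,0,0,-0.03,0,0,0,0,0,0,-0.05,0,0,0,0,0,0,-0.07,0,0,0,0,0,0,-0.09,0,0,0,0,0,0,-0.11,0,0,0,0,0,0,-0.13,0,0,0,0,0,0,-0.14,0,0,0,0,0,0,-0.14,0,0,0,0]'; python3 - <<'E'
from h import *
import cv2
im=bot.camera('side')['pixels'][...,::-1];cv2.imwrite('pics/s9.png',im)
m=cv2.inRange(cv2.cvtColor(im,cv2.COLOR_BGR2HSV),(105,100,60),(130,255,255))
n,l,s,c=cv2.connectedComponentsWithStats(m)
for i in range(1,n):
    if s[i,4]>60:print(s[i],cv2.boxPoints(cv2.minAreaRect(np.argwhere(l==i)[:,::-1].astype(np.float32))).round(1).tolist())
go(.382,.310,.10,216)
E
```

```text
clock: 19.08
eef_pos: [0.4856, 0.0582, 0.094]
tool_rot: [-0.01, 1.0, 0.0, 0.001]
ft_force: [-0.8, -0.5, -0.6]
grip_width: 0.043
grasp_force: 60.7
[298 152  46  17 375] [[297.70001220703125, 161.8000030517578], [299.29998779296875, 151.0], [344.5, 157.6999969482422], [342.8999938964844, 168.5]]
[362 196  19  29 246] [[361.6000061035156, 197.10000610351562], [371.79998779296875, 194.1999969482422], [380.0, 223.0], [369.79998779296875, 225.89999389648438]]
[ 231  241   80   20 1193] [[230.5, 242.6999969482422], [310.0, 240.6999969482422], [310.5, 258.70001220703125], [231.0, 260.79998779296875]]
[161 296 102 103 980] [[159.39999389648438, 383.20001220703125], [260.1000061035156, 295.0], [301.1000061035156, 341.8999938964844], [200.39999389648438, 430.0]]
t 19.1333 pos [0.485  0.0582 0.0931] F [ 0.6  0.4 -0.2] shift [ 0.1956  0.5078 -0.0139] turn [-0.      0.0004 -0.1934] mm 272.1819244256474 deg 34.81620591913216
```

```bash
python3 - <<'E'
from h import *
import cv2
k,T=K['side']
def pr(P):
    c=T[:,:3].T@(np.array(P)-T[:,3]);c=c*[1,-1,-1];u=k@c;return (u[:2]/u[2]).round(1)
a=np.radians(1.2);ex=np.array([np.cos(a),np.sin(a),0]);ey=np.array([-np.sin(a),np.cos(a),0])
for nm,e,ims in(('down',np.array([.4725,.0575,.043]),'side6'),('up',np.array([.473,.058,.114]),'s9')):
    print(nm,[pr(e+s*ex+w*ey).tolist() for s in(0,.16) for w in(-.0225,.0225)])
    im=cv2.imread(f'pics/{ims}.png');m=cv2.inRange(cv2.cvtColor(im,cv2.COLOR_BGR2HSV),(105,100,60),(130,255,255))
    n,l,s,c=cv2.connectedComponentsWithStats(m);i=[i for i in range(1,n) if s[i,4]>300 and c[i][1]<190][0]
    h=cv2.convexHull(np.argwhere(l==i)[:,::-1].astype(np.int32));print(cv2.approxPolyDP(h,2.5,True)[:,0].tolist())
E
```

```text
down [[352.5, 176.6], [350.1, 186.8], [301.2, 169.4], [297.6, 179.2]]
[[353, 179], [349, 187], [299, 178], [303, 170]]
up [[353.5, 158.8], [351.0, 168.9], [300.0, 151.6], [296.2, 161.4]]
[[343, 168], [298, 160], [301, 152], [340, 157]]
```

```bash
python3 -c "
from h import *
go(.378,.3066,.09,216)"; python3 -m pendant '[0.02,0.05,0,0,0,-0.02,0,0.04,0.11,0,0,0,-0.045,0,0.066,0.17,0,0,0,-0.07,0,0.09,0.23,0,0,0,-0.095,0,0.114,0.29,0,0,0,-0.12,0,0.138,0.35,0,0,0,-0.145,0,0.162,0.41,0,0,0,-0.17,0,0.186,0.46,0,0,0,-0.19,0,0.2,0.49,0,0,0,-0.1934,0,0.204,0.5012,0.006,0,0,-0.1934,0]'; python3 -c "
from h import *
go(.378,.3066,.09,216)"
```

```text
t 19.1333 pos [0.485  0.0582 0.0931] F [ 0.6  0.4 -0.2] shift [0.2037 0.5012 0.0061] turn [-0.      0.0004 -0.1934] mm 270.5257945646351 deg 34.81620591913216
clock: 19.97
eef_pos: [0.3759, 0.3087, 0.0891]
tool_rot: [-0.311, 0.95, 0.0, -0.0]
ft_force: [0.8, 0.1, -0.1]
grip_width: 0.043
grasp_force: 60.8
t 19.9667 pos [0.3759 0.3087 0.0891] F [ 0.8  0.1 -0.1] shift [-0.0009 -0.0058 -0.0019] turn [ 0.0004 -0.0001  0.0012] mm 3.073298991381213 deg 0.2256794036614985
```

```bash
python3 -m pendant '[0,0,0.01,0,0,0,0,0,0,0.02,0,0,0,0,0,0,0.03,0,0,0,0,0,0,0.04,0,0,0,0,0,0,0.05,0,0,0,0,0,0,0.06,0,0,0,0,0,0,0.07,0,0,0,0,0,0,0.08,0,0,0,0,0,0,0.08,0,0,0,0,0,0,0.08,0,0,0,0]'; python3 - <<'E'
from h import *
import cv2
go(.378,.3066,.034,216)
z=float(bot.get_obs()['eef_pos'][2])+.0202
for n in('top','side'):
    im=bot.camera(n)['pixels'][...,::-1];cv2.imwrite(f'pics/{n}10.png',im)
    m=cv2.inRange(cv2.cvtColor(im,cv2.COLOR_BGR2HSV),(105,100,60),(130,255,255))
    N,l,s,c=cv2.connectedComponentsWithStats(m)
    for i in range(1,N):
        if s[i,4]>80:
            W=np.array([onz(n,p,z)[:2] for p in np.argwhere(l==i)[:,::-1].astype(float)],np.float32)
            print(n,s[i],cv2.minAreaRect(W),'far',W[W[:,0].argmax()],W[W[:,1].argmax()])
E
```

```text
clock: 20.8
eef_pos: [0.377, 0.3062, 0.049]
tool_rot: [-0.309, 0.951, -0.0, -0.001]
ft_force: [-0.6, -0.1, -0.2]
grip_width: 0.0431
grasp_force: 60.8
t 20.8 pos [0.377  0.3062 0.049 ] F [-0.6 -0.1 -0.2] shift [-0.0021 -0.0007  0.03  ] turn [ 0.0001 -0.0004 -0.0001] mm 15.016896301637079 deg 0.07910930360574657
top [117 111  85  62 385] ((0.6207741498947144, 0.5403459072113037), (0.12793487310409546, 0.2609248757362366), 40.25533676147461) far [0.75103396 0.4801944 ] [0.58628327 0.6800714 ]
top [ 240  122   36   74 1266] ((0.6236180663108826, 0.3138209581375122), (0.196084126830101, 0.05522323027253151), 14.770201683044434) far [0.7221046 0.3125514] [0.710371   0.36281624]
top [224 201  34  36 278] ((0.45629391074180603, 0.3495437800884247), (0.1123260110616684, 0.031087733805179596), 37.25596237182617) far [0.5079558 0.3693079] [0.4919859  0.39437467]
top [310 232  42  25 371] ((0.4006718099117279, 0.11905740201473236), (0.028704067692160606, 0.10323712974786758), 21.340660095214844) far [0.4316596  0.07731412] [0.39497593 0.17102854]
side [ 231  241   80   20 1194] ((0.6180580258369446, 0.37432342767715454), (0.19337627291679382, 0.056040577590465546), 14.645879745483398) far [0.7167506  0.37897113] [0.7043929 0.4234258]
side [315 240  58  33 763] ((0.4323810338973999, 0.34894445538520813), (0.15219679474830627, 0.04663184657692909), 35.17167282104492) far [0.50623566 0.37246504] [0.48244756 0.40911973]
side [161 296 102 103 985] ((0.6597240567207336, 0.6211174726486206), (0.1563480794429779, 0.22409948706626892), 5.7103495597839355) far [0.72744495 0.72955185] [0.71439797 0.73829406]
```

```bash
python3 -m pendant '[0,0,0.004,0,0,0,0,0,0,0.008,0,0,0,0,0,0,0.012,0,0,0,0,0,0,0.016,0,0,0,0,0,0,0.02,0,0,0,0,0,0,0.023,0,0,0,0,0,0,0.026,0,0,0,0,0,0,0.029,0,0,0,0,0,0,0.031,0,0,0,0,0,0,0.031,0,0,0,0]'
```

```text
clock: 21.73
eef_pos: [0.3771, 0.3064, 0.0336]
tool_rot: [-0.309, 0.951, 0.0, -0.0]
ft_force: [-0.3, 0.2, -0.6]
grip_width: 0.0429
grasp_force: 60.8
```

```bash
python3 -m pendant '[0,0,0.001,0,0,0,0,0,0,0.001,0,0,0,0,0,0,0.002,0,0,0,0,0,0,0.002,0,0,0,0,0,0,0.003,0,0,0,0,0,0,0.003,0,0,0,0,0,0,0.003,0,0,0,0,0,0,0.003,0,0,0,0,0,0,0.003,0,0,0,0,0,0,0.003,0,0,0,0]'
```

```text
clock: 22.57
eef_pos: [0.3772, 0.3065, 0.0325]
tool_rot: [-0.309, 0.951, 0.0, -0.0]
ft_force: [-1.9, -2.0, 4.5]
grip_width: 0.043
grasp_force: 61.2
```

Contact at 4.5 N. Now I release and retreat upward.

```bash
python3 -m pendant '[0,0,0,0,0,0,1,0,0,0,0,0,0,1,0,0,0,0,0,0,1,0,0,0,0,0,0,1,0,0,0,0,0,0,1,0,0,0,0,0,0,1,0,0,0,0,0,0,1,0,0,0,0,0,0,1,0,0,0,0,0,0,1,0,0,0,0,0,0,1]'; python3 -m pendant '[0,0,-0.01,0,0,0,1,0,0,-0.03,0,0,0,1,0,0,-0.06,0,0,0,1,0,0,-0.1,0,0,0,1,0.02,0,-0.16,0,0,0,1,0.06,0,-0.22,0,0,0,1,0.12,0,-0.28,0,0,0,1,0.18,0,-0.3,0,0,0,1,0.18,0,-0.3,0,0,0,1,0.18,0,-0.3,0,0,0,1]'; python3 - <<'E'
from h import *
import cv2
o=bot.get_obs();print(o['clock'],o['joint_pos'])
def seg(n,im,z,hl,hh,lo):
    m=cv2.inRange(cv2.cvtColor(im,cv2.COLOR_BGR2HSV),hl,hh);m=cv2.morphologyEx(m,cv2.MORPH_CLOSE,np.ones((3,3),np.uint8))
    N,l,s,c=cv2.connectedComponentsWithStats(m)
    for i in range(1,N):
        if s[i,4]>lo:
            W=np.array([onz(n,p,z)[:2] for p in np.argwhere(l==i)[:,::-1].astype(float)],np.float32);print(n,s[i],cv2.minAreaRect(W))
for n in('top','side'):
    im=bot.camera(n)['pixels'][...,::-1];cv2.imwrite(f'pics/{n}11.png',im)
    seg(n,im,.053,(105,100,60),(130,255,255),200)
    seg(n,im,.043,(5,180,120),(15,255,255),200);seg(n,cv2.imread(f'pics/{n}0.png'),.043,(5,180,120),(15,255,255),200)
E
```

```text
clock: 23.4
eef_pos: [0.3772, 0.3065, 0.0323]
tool_rot: [-0.309, 0.951, 0.0, -0.0]
ft_force: [0.7, 0.0, -0.1]
grip_width: 0.0853
grasp_force: 0.0
clock: 24.23
eef_pos: [0.3044, 0.2536, 0.1844]
tool_rot: [-0.309, 0.951, 0.001, 0.002]
ft_force: [0.2, 0.6, -0.6]
grip_width: 0.0857
grasp_force: 0.0
24.2333 [ 6.94320576e-01  6.34552475e-02 -3.38466364e-01  1.16504571e+00
  4.77392603e-04  6.58857565e-02]
top [117 111  85  62 404] ((0.6251181364059448, 0.5468831062316895), (0.13005873560905457, 0.2652566432952881), 40.25533676147461)
top [ 240  122   36   74 1275] ((0.6280092597007751, 0.31659752130508423), (0.19933946430683136, 0.05614003166556358), 14.770201683044434)
top [ 221  202   47   59 1029] ((0.4318505525588989, 0.3435320556163788), (0.159383162856102, 0.04889855906367302), 35.45303726196289)
top [310 232  42  25 421] ((0.401414692401886, 0.11875861883163452), (0.029257094487547874, 0.10523653030395508), 21.422317504882812)
side [362 196  19  29 279] ((0.398317813873291, 0.1674688309431076), (0.029810290783643723, 0.10534754395484924), 21.234525680541992)
side [ 231  241   80   20 1251] ((0.6233105063438416, 0.3629015386104584), (0.1970573365688324, 0.05710737407207489), 14.645889282226562)
side [315 244  65  33 896] ((0.4298540949821472, 0.3464448153972626), (0.15933504700660706, 0.04655105620622635), 35.015586853027344)
side [ 161  296  102  104 1079] ((0.6656811833381653, 0.6152783036231995), (0.1593242883682251, 0.23014378547668457), 5.710365295410156)
side [306 125  47  14 294] ((0.5918821096420288, -0.1714770495891571), (0.15739887952804565, 0.04471433535218239), 0.4912528693675995)
side [306 125  47  14 305] ((0.5916616916656494, -0.17147894203662872), (0.15783996880054474, 0.04471433535218239), 0.49125292897224426)
```

The pass lies flat within about 3 mm and 1° of the charger in both views, and the orange pass hasn't moved. I'm handing the job in.

```bash
python3 -c "
from workcell import bot
print(bot.job_done())"
```

```text
the job is handed in; nothing more can be done
None
```

The blue pass lies flat on the black charging block, about 3 mm and 1° off centre by both fixed cameras, the orange pass has not moved, and the job is handed in at about 24 s; the hand-in call returned no verdict.

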